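Restock a vending carousel with a delicate round pack

ROBOT

A 6-joint arm with a two-finger parallel gripper is mounted at the origin on the work surface. World frame = base frame: x ahead of the robot, y to its left, z up, the work surface at z = 0. Lengths are in m, angles in rad, forces in N, time in s.
With the tool pointing down it reaches from about 0.35 to 0.85 m from the base axis. Payload 8.1 kg.
Tool frame: the origin (TCP) lies at the very end of the fingers, on their centre line; the grasp point (between the pads) lies robot.hold_point_z behind it (robot.hold_point_z is the distance from the TCP to the grasp point, in m); z points along the fingers, y is the direction in which the jaws open and shut (so a half turn about z gives the same grasp; the last joint's range is limited). The gripper opens to 93 mm and grips with 3 to 60 N. Pads are 15 mm wide; open, the fingers measure 128 mm over their backs; the gripper's body (75 mm by 188 mm) begins 65 mm behind the grasp point.
Start: joints at [1.084, 0.13, 1.488, -0, 1.523, -0.085], TCP at [0.235, 0.552, 0.196] pointing down, gripper open.
Joint ranges: [-2.96, 2.96], [-0.89, 2.26], [0.02, 2.5], [-1.34, 4.48], [0, 2.73], [-2.66, 2.66]. Speed limits (rad/s): [2.39, 2.39, 2.79, 3.14, 3.14, 3.14].

INTERFACE

Orientations are given as a rotation vector (axis times angle).
In Python, from plant import robot, cams gives the robot as it stands. The module is installed in compiled form; this text tells all that it offers.
- The arm moves only by the tool step_arm, never from a script. Its argument "deltas" is a list of rows, each an object with "offset": the shift along the tool's x, y, z in cm, a list of three; "roll": the turn about the tool's z in rad. In form: [{"offset": [x, y, z], "roll": roll}, ...]. A call has 1 to 12 rows; each row shifts and turns the commanded pose from where the row before left it, along the tool's axes as they then stand; what a row does not reach is not made up. A row lasts 1/8 s, in which the tool goes at most 62.5 mm and 10.7 degrees, less where a joint would pass 70% of its speed; a pose out of reach is approached as far as the arm can. A call with a gripper value outside its range is refused whole. "fingers" is the finger opening in cm, from 0 to 9.3, set as the call begins (left out, the last holds). The fingers move at their own pace and stop on an object; "grip_force" is the grip in N (left out, the last holds). Time passes only in rows, so rows that do not move let the fingers close. It gives the time, the measured TCP pose, the force and the opening at its end, in the units of the state.
- robot.read_state(): the state, without advancing time (a new reading comes with each control period).
- cams.read_camera(name): name is "scene" or "top" or "wrist"; returns a dict with "pixels" (400x640x3 uint8, red, green, blue), "fx", "fy", "cx", "cy" (pixels), "k1" (the pictures are not rectified: a ray, as slopes to the right and down, at radius r is drawn at 1 + k1 r^2 times it, then the intrinsics apply), "extrinsics" (4x4, takes a point from world to camera coordinates). Camera axes: x right, y down, z forward; pixel columns grow to the right and rows downward; lengths in m; the calibration is good to about 2 mm. A picture is of the moment at which its call begins. There is no depth.
- robot.close_job(): hands the job in, once; it reports no verdict.
Trained networks look in a picture, given as the dict that the camera call returned (one of the last four; its "shot" number tells which), for a name from the list of things; names that differ only in an ending like _2 or _b are one class to them, and where a whole thing is asked for, a point or a joint stands for the part that bears it (a point fixed in the world has none). Each returns a list of dicts, best first, with "score" (0 to 1); they miss things now and then, are a little off and sometimes report something else, mostly with a low value. They report only what shows in the picture. A call takes as long as a camera call. They do not tell look-alikes from the thing itself.
- cams.boxes_of(picture, thing): "xy" ([column, row] in pixels, amid what is visible of it).
- cams.silhouettes(picture, thing): "mask" (400x640 bool, what is visible of it) and "xy" ([column, row] in pixels, amid what is visible of it).
- cams.pinpoint(picture, thing): "xy" ([column, row] in pixels: a listed point, or the origin of a listed thing).
The state is a dict: "t": time; "q": joint angles; "dq": joint speeds; "joint_torque": joint torques, N m; "tool_pos": TCP position; "orientation": TCP orientation; "force": force on the tool from outside, world axes, zero at the start; "wrist_torque": the same for the moment, N m; "opening": finger opening in m.
Only numpy, scipy, OpenCV 4.12 (cv2) and the standard library are available. Lean on these libraries where they do the work, as an engineer would, in place of code of your own. Each camera call takes 0.05 s, during which the arm holds its last target. There are 200 camera calls.

TASK

Restock the carousel tier: take the round wafer pack with the pink lid out of the tipped clear stock bin and stand it on edge, upright, fully down between the wire tines of the empty holder in the tier. Its thin walls crush easily, so grip it gently (10 N at most), set it down instead of dropping it or ramming it in, and leave the other stock and things where they are.

Things in the scene. Friction and masses are not known exactly. Their poses are not given: they have to be found in the camera images.
- pack_pink: The pack to restock: round flat wafer tub, pink lid, white base with a pink label, a disc 96 mm across and 22 mm thick, about 110 g. Thin walls: up to 10 N of grip on each side is safe and enough to lift it. Origin at the disc's centre; z is the disc's axis, out of the pink lid. It starts on edge in a bay of the bin, leaning 35 degrees from upright, top towards the bin's front: z points to the bin's back and 35 degrees up from level.
- pack_blue: Another pack like it, blue lid, leaning in another bay; leave alone. Origin and axes as for the pink one.
- pack_yellow: Another pack like it, yellow lid, leaning in another bay; leave alone. Origin and axes as for the pink one.
- stock_bin: Fixed clear stock bin, 348 mm wide (y), tipped 35 degrees towards its front (-x) on a wire stand. Origin under the middle pack on the table, z up. Three bays in its front row, at y = -114, 0, +114 mm, parted by low cheeks; in each a pack stands on the tipped floor and leans on the front wall, its top towards -x. The disc's centre is then at x = 2, z = 76 mm.
- back_edge (a point): Middle of the top edge of the bin's high back wall, x = 20, z = 250 mm in the bin's frame; axes as the bin's. The wall is 180 mm high, parallel to the packs and 104 mm behind them, so it leans over them. Measured along it from the bin's floor, the front wall and the divider 36 mm behind the packs are 50 mm high, the cheeks 38 mm, a pack 96 mm.
- tier: Fixed carousel tier taken out of the vending machine: black round floor 430 mm across, top at z = 30 mm, cream rim 8 mm above the floor, cream hub with a steel stub in the middle (134 mm high over the table), eight wedge compartments between clear dividers 55 mm high. Origin under the centre, z up; the compartment with the wire holder lies towards its -x.
- slot (a point): Middle of the wire holder, on the tier's floor (z = 30 mm), 145 mm from the tier's centre towards its -x. Axes as the tier's: x along the slot (towards the hub), y across it. A pack standing in it has its disc axis along y and its centre 48 mm above this point. Cross bars at x = +-34.5 mm, 10 mm high, keep it from rolling.
- tine (a point): Top of the holder's tine at x = -24 mm, y = +21 mm of the slot, the inner side of its tip, 60 mm above the floor. There are four such steel tines, 5 mm thick, at x = +-24 mm: upright at y = +-17.5 mm to 45 mm above the floor, then bent outwards. The slot is 30 mm wide between them, 42 mm at the mouth.
- carton_a: Pink carton 100 x 24 x 82 mm high standing in the compartment next to the holder (tier's -y side); leave alone. Origin at the centre of its underside.
- carton_b: Pink carton 100 x 24 x 82 mm high standing in the compartment next to the holder (tier's +y side); leave alone. Origin at the centre of its underside.
- carton_c: Pale blue carton 110 x 40 x 95 mm high standing in a compartment on the tier's far side; leave alone. Origin at the centre of its underside.
- cleaner: Blue cleaner bottle, 60 mm across, 190 mm high, on the table; leave alone. Origin at the centre of its underside.
- driver: Screwdriver with a red handle, 190 mm long, lying on the table; leave alone. Origin near its middle.
- tape: Roll of clear tape, 90 mm across, 45 mm high, lying flat on the table; leave alone. Origin at the centre of its underside.
- mug: White mug, 80 mm across, 90 mm high, on the table; leave alone. Origin at the centre of its underside.
Mind the look-alikes: they are no part of the job. Leave any green, red or turquoise look-alike of the pack_pink alone.

How it is judged:
At the end, for the whole second after the job is handed in: The pink-lidded pack stands on edge on the tier's floor between the four tines (centre within 12 mm of the slot's middle both ways and 42 to 54 mm above the floor), its disc axis within about 14 degrees of the level line across the slot (upright and in line with the slot), released and at rest (x of pack_pink in the frame of slot between -0.012 and 0.012 m and y of pack_pink in the frame of slot between -0.012 and 0.012 m and z of pack_pink in the frame of slot between 0.042 and 0.054 m and angle between the z axis of pack_pink and the y axis of tier, either way round below 0.25 rad and linear speed of pack_pink below 0.02 m/s and angular speed of pack_pink below 0.2 rad/s and contact force between the fingers and pack_pink below 0.1 N); the robot touches nothing.
It fails at once if the pink-lidded pack is crushed: the fingers press on it with over 30 N in all (15 N a side) (contact force between the fingers and pack_pink above 30 N).
It fails at once if the pink-lidded pack is rammed against the carousel tier or the stock bin (over 30 N) (contact force between pack_pink and tier above 30 N or contact force between pack_pink and stock_bin above 30 N).
It fails at once if the pink-lidded pack is dropped: it moves faster than 0.45 m/s while no finger touches it (a fall of about 10 mm) (contact force between the fingers and pack_pink below 0.05 N and linear speed of pack_pink above 0.45 m/s).
It fails at once if another pack, a carton or any other loose thing is moved by more than 20 mm (distance of any of pack_blue, pack_yellow, carton_a, carton_b, carton_c, cleaner, driver, tape, mug from where it was at the start of the episode above 0.02 m).
It also fails if it takes over 40 s, if anything falls off the work surface, if the arm or the gripper's body presses on something with over 40 N, if the wrist force passes 120 N, or if a joint passes its speed limit or range.

## Working session

There is one attempt and no reset: what is moved stays moved. The work goes in short steps, Python scripts to look and compute and a tool call to move; the robot and the scene stay as the last step left them, time stands still between calls to the robot, and variables do not carry over. Pictures are saved under pics/ and viewed, about 8 in all and at most 12, crops included, and the job is handed in when it is done.

Besides the shell and the picture viewer there is one more tool, called after ">>>" as name(argument=value, ...) on one line, values as JSON. step_arm: Moves the arm, as the interface text tells. Its arguments: {"type":"object","properties":{"deltas":{"type":"array"},"fingers":{"type":"number"},"grip_force":{"type":"number"}},"required":["deltas"]}

```bash
mkdir -p pics; ls; cat > h.py <<'E'
import numpy as np, cv2
from plant import robot, cams
from scipy.spatial.transform import Rotation as R
def ray(p,xy):
    x=(xy[0]-p['cx'])/p['fx']; y=(xy[1]-p['cy'])/p['fy']
    u,v=x,y
    for _ in range(20):
        s=1+p['k1']*(u*u+v*v); u,v=x/s,y/s
    E=np.array(p['extrinsics']); Rm=E[:3,:3]; 
    return -Rm.T@E[:3,3], Rm.T@np.array([u,v,1.])
def proj(p,X):
    E=np.array(p['extrinsics']); c=E[:3,:3]@X+E[:3,3]; u,v=c[:2]/c[2]; s=1+p['k1']*(u*u+v*v)
    return np.array([p['fx']*u*s+p['cx'],p['fy']*v*s+p['cy']])
def atz(p,xy,z):
    o,d=ray(p,xy); return o+d*(z-o[2])/d[2]
def tri(obs):
    A=np.zeros((3,3));b=np.zeros(3)
    for p,xy in obs:
        o,d=ray(p,xy); d=d/np.linalg.norm(d); P=np.eye(3)-np.outer(d,d); A+=P;b+=P@o
    X=np.linalg.solve(A,b); return X,[np.round(proj(p,X)-xy,1).tolist() for p,xy in obs]
E
python3 - <<'E'
from h import *
np.set_printoptions(precision=3,suppress=True)
print(robot.read_state(), robot.hold_point_z)
for n in ["scene","top"]:
    p=cams.read_camera(n); cv2.imwrite(f'pics/{n}0.png',p['pixels'][...,::-1])
    o,d=ray(p,(p['cx'],p['cy'])); print(n,o,d,p['fx'],p['k1'])
    for t in ['pack_pink','stock_bin','back_edge','tier','slot','tine','carton_a','carton_c','cleaner']:
        print(t,[(np.round(r['xy'],1).tolist(),round(r['score'],2)) for r in cams.pinpoint(p,t)])
E
```

```text
pics
{'t': 0.0, 'q': array([ 1.084,  0.131,  1.489,  0.   ,  1.523, -0.085]), 'dq': array([ 0.   , -0.001,  0.002, -0.   ,  0.002, -0.   ]), 'joint_torque': array([  0.003, -55.984, -49.176,   0.077,   0.035,  -0.   ]), 'tool_pos': array([0.234, 0.552, 0.195]), 'orientation': array([-0.627, -3.078,  0.003]), 'force': array([-0.591,  1.5  ,  0.979]), 'wrist_torque': array([-0.01 , -0.01 , -0.047]), 'opening': 0.09308566784931945} 0.0188
scene [ 1.01  -0.599  1.514] [-0.337  0.386 -0.858] 456.23646894314453 -0.11445653040951972
pack_pink [([338.1, 132.1], 0.91), ([354.8, 150.8], 0.85), ([393.0, 157.9], 0.61), ([377.7, 132.7], 0.57)]
stock_bin [([384.2, 189.9], 0.72)]
back_edge [([401.3, 155.8], 0.61)]
tier [([308.9, 290.5], 0.78), ([263.8, 276.0], 0.75)]
slot [([285.4, 251.1], 0.74)]
tine [([287.4, 233.6], 0.96)]
carton_a [([266.1, 278.8], 0.95), ([348.0, 300.1], 0.94), ([317.8, 253.1], 0.69)]
carton_c [([266.1, 278.8], 0.95), ([348.0, 300.1], 0.94), ([317.8, 253.1], 0.69)]
cleaner [([206.1, 287.3], 0.91), ([345.9, 295.8], 0.26)]
top [0.271 0.03  1.366] [ 0.168 -0.014 -0.986] 419.1406456453919 -0.05058091789210662
pack_pink [([194.7, 185.5], 0.74), ([160.3, 241.0], 0.72), ([187.8, 276.1], 0.61)]
stock_bin [([234.6, 176.0], 0.78), ([301.6, 240.8], 0.64), ([384.7, 166.4], 0.63)]
back_edge [([209.7, 149.3], 0.65), ([453.4, 251.0], 0.2)]
tier [([378.4, 167.5], 0.56), ([226.3, 168.8], 0.22)]
slot [([367.3, 208.9], 0.72)]
tine [([365.7, 213.1], 0.91)]
carton_a [([344.2, 187.2], 0.87), ([366.1, 128.5], 0.84), ([403.6, 208.8], 0.82), ([363.8, 209.8], 0.54)]
carton_c [([344.2, 187.2], 0.87), ([366.1, 128.5], 0.84), ([403.6, 208.8], 0.82), ([363.8, 209.8], 0.54)]
cleaner []
```

View pics/scene0.png

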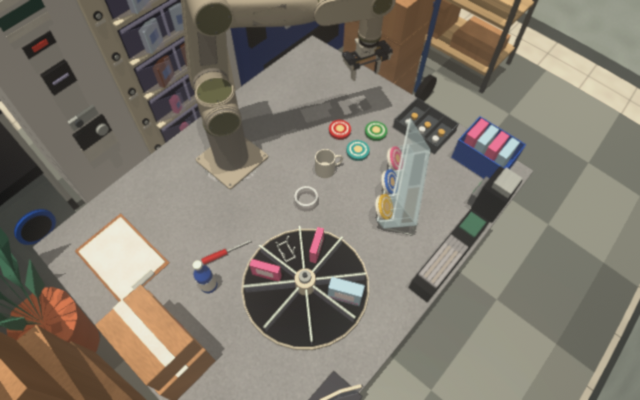

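View pics/top0.png

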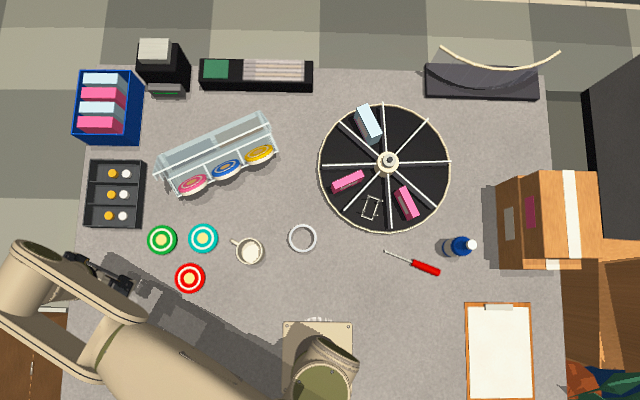

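The top view shows the tipped bin with the pink pack at (192,183), blue at (227,168) and yellow at (259,154). The green, turquoise and red packs lie flat on the table at (161,240), (203,238) and (190,278) and are look-alikes. The empty holder is at (370,208). In the scene view the pink pack is at (394,157).

Next I'll measure the positions and check a close crop.

```bash
python3 - <<'E'
from h import *
np.set_printoptions(precision=4,suppress=True)
P={n:cams.read_camera(n) for n in ["scene","top"]}
D={n:{t:[np.array(r['xy']) for r in cams.pinpoint(P[n],t) if r['score']>.3] for t in ['pack_pink','pack_blue','pack_yellow','slot','tine','back_edge','tier','stock_bin','mug','tape','cleaner','driver','carton_a','carton_c']} for n in P}
allp=lambda n:np.array(sum([D[n][t] for t in ['pack_pink','pack_blue','pack_yellow']],[]))
near=lambda n,xy: allp(n)[np.argmin(np.linalg.norm(allp(n)-xy,axis=1))]
for c,s,t in [('pink',(394,157),(192,185)),('blue',(389,181),(227,168)),('yel',(383,206),(259,154))]:
    a,b=near('scene',s),near('top',t); print(c,a,b,*tri([(P['scene'],a),(P['top'],b)]), 'z76:',atz(P['scene'],a,.076)[:2],atz(P['top'],b,.076)[:2])
for t,z in [('slot',.03),('tine',.09),('back_edge',.25)]:
    a,b=D['scene'][t][0],D['top'][t][0]; print(t,*tri([(P['scene'],a),(P['top'],b)]),atz(P['scene'],a,z)[:2],atz(P['top'],b,z)[:2])
for n in P:
    print(n,{t:[x.round().tolist() for x in v] for t,v in D[n].items()})
def crop(n,x,y,w,h,f):
    return cv2.resize(P[n]['pixels'][y:y+h,x:x+w,::-1],(w*f,h*f),interpolation=cv2.INTER_CUBIC)
a=crop('top',150,100,140,110,4);b=crop('top',310,95,150,145,4)[:,:240*1]
cv2.imwrite('pics/c1.png',a)
cv2.imwrite('pics/c2.png',np.hstack([crop('top',312,98,145,140,3),crop('scene',310,0,90,140,3)]))
E
```

```text
pink [393.2 158.3] [192.9 185.3] [0.5214 0.3996 0.0733] [[0.4, -0.1], [0.4, 0.3]] z76: [0.5215 0.3961] [0.5219 0.4002]
blue [390.4 183.4] [226.1 167.7] [0.5823 0.3004 0.0669] [[0.2, -0.1], [0.2, 0.1]] z76: [0.5847 0.2942] [0.5806 0.2991]
yel [383.4 206.2] [260.4 152.3] [0.6295 0.191  0.0871] [[0.1, -0.0], [0.1, 0.1]] z76: [0.6262 0.1967] [0.633  0.1929]
slot [ 0.4591 -0.1586  0.0402] [[-0.5, 0.1], [-0.4, -0.4]] [ 0.4565 -0.1541] [ 0.4593 -0.1614]
tine [ 0.443  -0.1338  0.0994] [[0.3, -0.0], [0.2, 0.2]] [ 0.4386 -0.1314] [ 0.4449 -0.1343]
back_edge [0.5894 0.3165 0.2401] [[0.8, -0.3], [0.8, 0.7]] [0.5914 0.3066] [0.5884 0.3163]
scene {'pack_pink': [[357.0, 149.0], [393.0, 158.0], [339.0, 132.0], [376.0, 130.0]], 'pack_blue': [[390.0, 183.0]], 'pack_yellow': [[383.0, 206.0]], 'slot': [[284.0, 248.0]], 'tine': [[284.0, 233.0], [206.0, 284.0]], 'back_edge': [[401.0, 155.0], [207.0, 287.0]], 'tier': [[306.0, 287.0], [229.0, 251.0]], 'stock_bin': [[385.0, 194.0]], 'mug': [[328.0, 168.0]], 'tape': [[307.0, 202.0]], 'cleaner': [[210.0, 288.0]], 'driver': [[229.0, 252.0]], 'carton_a': [[265.0, 275.0], [348.0, 297.0], [317.0, 252.0]], 'carton_c': [[265.0, 275.0], [348.0, 297.0], [317.0, 252.0]]}
top {'pack_pink': [[161.0, 240.0], [186.0, 275.0], [193.0, 185.0], [203.0, 236.0]], 'pack_blue': [[226.0, 168.0]], 'pack_yellow': [[260.0, 152.0]], 'slot': [[370.0, 211.0]], 'tine': [[364.0, 212.0]], 'back_edge': [[208.0, 150.0], [303.0, 238.0]], 'tier': [[381.0, 166.0]], 'stock_bin': [[231.0, 176.0], [364.0, 210.0]], 'mug': [[252.0, 254.0]], 'tape': [[303.0, 240.0]], 'cleaner': [[451.0, 248.0]], 'driver': [[408.0, 260.0], [252.0, 253.0]], 'carton_a': [[346.0, 186.0], [404.0, 208.0], [365.0, 131.0]], 'carton_c': [[346.0, 186.0], [404.0, 208.0], [365.0, 131.0]]}
```

View pics/c1.png

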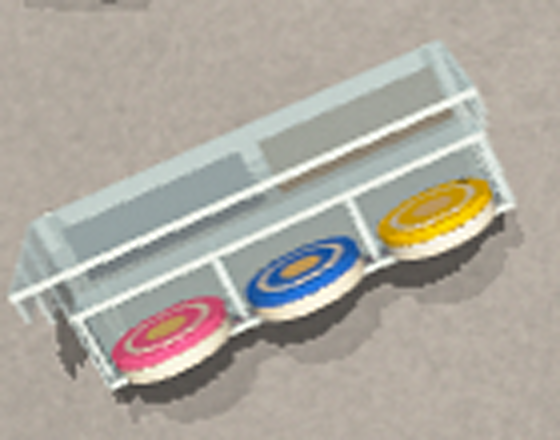

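View pics/c2.png

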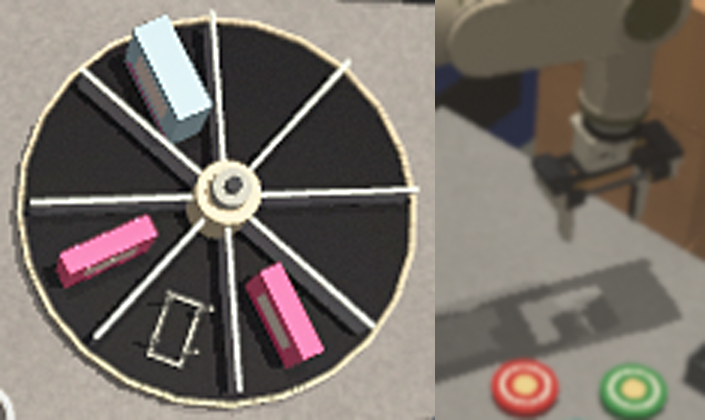

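Pink, blue and yellow each sit in their own bay, and the lid at top-view (193,185) is pink, so that is the right pack. The gripper's long side runs along the jaw direction. Now I'll refine the poses geometrically from the pictures.

```bash
python3 - <<'E'
from h import *
import pickle
np.set_printoptions(precision=4,suppress=True)
P={n:cams.read_camera(n) for n in ["scene","top"]}
pickle.dump(P,open('P.pkl','wb')); T=P['top'];S=P['scene']
a,b=atz(T,(153,174.5),.25),atz(T,(270,123),.25)
print('back edge',a,b,np.linalg.norm(a-b),'mid',(a+b)/2,'yaw',np.degrees(np.arctan2(*(a-b)[[1,0]]))-90)
c=lambda x,y:(x/3+312,y/3+98)
hub=atz(T,c(233,185),.134); print('hub',hub)
# rim ellipse: fit rim points
rim=[atz(T,c(*q),.038) for q in [(21,200),(412,200),(220,17),(230,405),(75,68),(360,330),(345,62),(70,330)]]
A=np.array([[2*p[0],2*p[1],1] for p in rim]);bb=np.array([p[0]**2+p[1]**2 for p in rim]);s=np.linalg.lstsq(A,bb,rcond=None)[0];print('rim',s[:2],np.sqrt(s[2]+s[0]**2+s[1]**2))
tips=[atz(T,c(*q),.09) for q in [(171,292),(207,300),(187,366),(150,354)]]
print('tips',np.array(tips),np.mean(tips,0))
# lid masks
for n,win in [('top',(160,140,290,205)),('scene',(365,135,415,225))]:
    im=cv2.cvtColor(P[n]['pixels'],cv2.COLOR_RGB2HSV); x0,y0,x1,y1=win
    for col,lo,hi in [('pink',150,178),('blue',100,125),('yel',18,30)]:
        m=np.zeros(im.shape[:2],np.uint8); m[y0:y1,x0:x1]=((im[...,0]>=lo)&(im[...,0]<=hi)&(im[...,1]>110))[y0:y1,x0:x1]
        cs=cv2.findContours(m,0,1)[0]; cc=max(cs,key=cv2.contourArea); h=cv2.convexHull(cc)
        e=cv2.fitEllipse(h) if len(h)>4 else None; print(n,col,e)
out=cv2.resize(T['pixels'][165:240,335:395,::-1],(600,750)[:2],interpolation=cv2.INTER_CUBIC)[:600]
cv2.imwrite('pics/slot.png',out)
E
```

```text
back edge [0.516  0.4618 0.25  ] [0.6691 0.1477 0.25  ] 0.3494485902331476 mid [0.5926 0.3047 0.25  ] yaw 25.982986656551944
hub [ 0.6022 -0.2077  0.134 ]
rim [ 0.609  -0.2081] 0.21523440647659453
tips [[ 0.4985 -0.1502  0.09  ]
 [ 0.4909 -0.1875  0.09  ]
 [ 0.422  -0.1664  0.09  ]
 [ 0.4336 -0.1284  0.09  ]] [ 0.4613 -0.1581  0.09  ]
top pink ((191.78057861328125, 182.9722900390625), (11.146576881408691, 31.7434139251709), 62.148681640625)
top blue ((225.13499450683594, 167.49960327148438), (11.363903999328613, 30.78306770324707), 64.05547332763672)
top yel ((258.2731628417969, 152.70274353027344), (12.085491180419922, 30.73381996154785), 65.31797790527344)
scene pink ((396.29278564453125, 157.66293334960938), (11.289416313171387, 21.658403396606445), 170.66928100585938)
scene blue ((390.597412109375, 180.9387969970703), (10.95324420928955, 22.81987953186035), 172.82386779785156)
scene yel ((384.76409912109375, 206.27281188964844), (12.512539863586426, 25.842937469482422), 172.26576232910156)
```

View pics/slot.png

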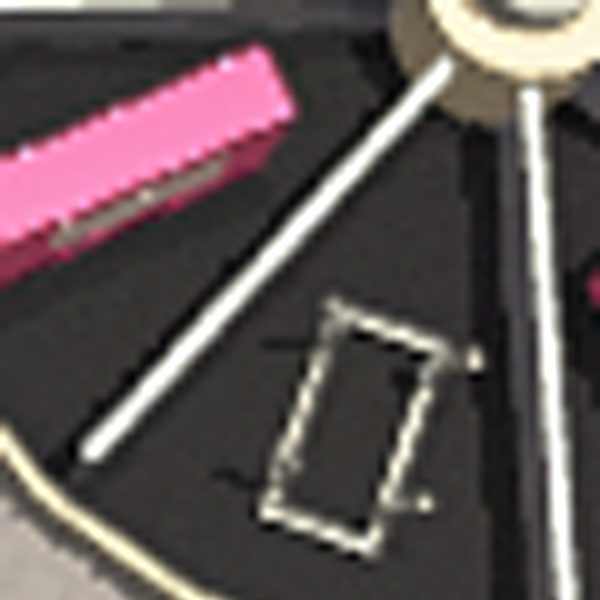

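```bash
cat > fit.py <<'E'
from h import *
import pickle
from scipy.optimize import least_squares
np.set_printoptions(precision=4,suppress=True)
P=pickle.load(open('P.pkl','rb'));T=P['top'];S=P['scene']
c35,s35=np.cos(np.radians(35)),np.sin(np.radians(35))
def W(q,p): c,s=np.cos(q[2]),np.sin(q[2]); return np.array([q[0]+c*p[0]-s*p[1],q[1]+s*p[0]+c*p[1],p[2]])
lid=lambda y:[.002+.011*c35,y,.076+.011*s35]
obs=[(T,(191.8,183),lid(.114)),(T,(225.1,167.5),lid(0)),(T,(258.3,152.7),lid(-.114)),
(S,(396.3,157.7),lid(.114)),(S,(390.6,180.9),lid(0)),(S,(384.8,206.3),lid(-.114)),
(T,(153,174.5),[.02,.174,.25]),(T,(270,123),[.02,-.174,.25])]
f=lambda q:np.concatenate([proj(p,W(q,X))-xy for p,xy,X in obs])
r=least_squares(f,[.58,.29,.43],loss='soft_l1'); 
if __name__=='__main__':
    print('bin',r.x,np.degrees(r.x[2]));print(f(r.x).reshape(-1,2))
    q=r.x; print('pink centre',W(q,[.002,.114,.076]))
k=lambda x,y:(x/10+335,y/10+165)
def V(q,p): c,s=np.cos(q[2]),np.sin(q[2]); return np.array([q[0]+c*p[0]-s*p[1],q[1]+s*p[0]+c*p[1],p[2]])
sl=lambda x,y,z:[x-.145,y,.03+z]
ob2=[(T,k(332,305),sl(.0345,.0175,.008)),(T,k(440,348),sl(.0345,-.0175,.008)),(T,k(372,548),sl(-.0345,-.0175,.008)),(T,k(265,512),sl(-.0345,.0175,.008)),
(T,k(475,360),sl(.024,-.0235,.06)),(T,k(425,503),sl(-.024,-.0235,.06)),(T,(389.7,159.7),[0,0,.134])]
g=lambda q:np.concatenate([proj(p,V(q,X))-xy for p,xy,X in ob2])
r2=least_squares(g,[.604,-.208,-.35],loss='soft_l1')
if __name__=='__main__':
    print('tier',r2.x,np.degrees(r2.x[2]));print(g(r2.x).reshape(-1,2)); print('slot',V(r2.x,sl(0,0,0)))
E
python3 fit.py
```

```text
bin [0.5713 0.2956 0.4549] 26.064643776337814
[[-0.0723 -0.9831]
 [ 0.1882 -0.4734]
 [ 0.2203 -0.4614]
 [ 0.0924 -0.0555]
 [ 0.2781  0.0391]
 [ 0.1266 -0.4183]
 [ 0.3109  1.161 ]
 [-0.1859  1.1648]]
pink centre [0.523  0.3989 0.076 ]
tier [ 0.604  -0.2083 -0.3281] -18.80116307575375
[[ 0.337   0.6652]
 [-0.2052  0.0166]
 [-0.1807  0.0519]
 [ 0.1791 -0.0452]
 [-0.197  -0.107 ]
 [-0.0686  0.0741]
 [ 0.1509 -0.6104]]
slot [ 0.4667 -0.1615  0.03  ]
```

```bash
cat > st.py <<'E'
from h import *
import sys
np.set_printoptions(precision=4,suppress=True)
s=robot.read_state(); M=R.from_rotvec(s['orientation']).as_matrix(); p=np.array(s['tool_pos'])
print('t',s['t'],'q',s['q'],'op',s['opening'],'F',s['force']);print('pos',p,'r,az',np.hypot(*p[:2]),np.degrees(np.arctan2(p[1],p[0])));print('x',M[:,0],'y',M[:,1],'z',M[:,2])
print('y head',np.degrees(np.arctan2(M[1,1],M[0,1])),'tilt',np.degrees(np.arccos(-M[2,2])),'tilt head',np.degrees(np.arctan2(M[1,2],M[0,2])))
for a in sys.argv[1:]:
    t=np.array(eval(a)); print('to',t,'tool cm',M.T@(t-p)*100)
E
python3 st.py "[.234,.552,.40]" "[.674,.329,.40]"
```

```text
t 2.6 q [ 1.0836  0.1304  1.4882  0.      1.523  -0.0854] op 0.09273600775987632 F [-0.4751 -0.276   0.4396]
pos [0.2346 0.5522 0.1961] r,az 0.599990654992969 66.9825134820339
x [-0.9204  0.3911  0.    ] y [ 0.3911  0.9204 -0.0001] z [-0.0001 -0.     -1.    ]
y head 66.9797867833577 tilt 0.004125312075551604 tilt head -146.361997208886
to [0.234 0.552 0.4  ] tool cm [  0.0476  -0.0453 -20.3887]
to [0.674 0.329 0.4  ] tool cm [-49.169   -3.3631 -20.3904]
```

>>> step_arm(deltas=[{"offset":[0,0,-5.1],"roll":0.1785},{"offset":[0,0,-5.1],"roll":0.1785},{"offset":[0,0,-5.1],"roll":0.1785},{"offset":[0,0,-5.1],"roll":0.1785},{"offset":[-5,3.7,0],"roll":0},{"offset":[-5,3.7,0],"roll":0},{"offset":[-5,3.7,0],"roll":0},{"offset":[-5,3.7,0],"roll":0},{"offset":[-5,3.7,0],"roll":0},{"offset":[-5,3.7,0],"roll":0},{"offset":[-5,3.7,0],"roll":0},{"offset":[-4.4,3.7,0],"roll":0}])

```text
t: 4.1
tool_pos: [0.6753, 0.3268, 0.4004]
orientation: [1.664, 2.664, 0.001]
force: [1.0, 1.0, 0.9]
opening: 0.0933
```

```bash
python3 st.py
```

```text
t 4.1 q [ 0.3824  0.6543  0.4587 -0.      2.028  -0.072 ] op 0.0932748563460013 F [0.9669 1.0083 0.9148]
pos [0.6753 0.3268 0.4004] r,az 0.7502663710783808 25.82351166617954
x [-0.4389  0.8985 -0.0001] y [0.8985 0.4389 0.0006] z [ 0.0006  0.0002 -1.    ]
y head 26.03317830538686 tilt 0.03610614498868987 tilt head 19.579326661136356
```

Now I'll push outward past the reach limit to see what the arm does with its tilt.

>>> step_arm(deltas=[{"offset":[0,4,0],"roll":0},{"offset":[0,4,0],"roll":0},{"offset":[0,4,0],"roll":0},{"offset":[0,4,0],"roll":0}])

```text
t: 4.6
tool_pos: [0.7508, 0.3658, 0.365]
orientation: [1.646, 2.637, 0.081]
force: [0.5, -0.4, 0.7]
opening: 0.0929
```

```bash
python3 st.py
```

```text
t 4.6 q [ 0.39    0.985   0.0251  0.0048  2.0702 -0.0624] op 0.09285116838459055 F [ 0.5271 -0.4437  0.6842]
pos [0.7508 0.3658 0.365 ] r,az 0.8351652613131965 25.974360205063082
x [-0.4393  0.8983  0.0002] y [0.8966 0.4385 0.0614] z [ 0.055   0.0272 -0.9981]
y head 26.059006762910506 tilt 3.518485057721376 tilt head 26.261897082982895
```

>>> step_arm(deltas=[{"offset":[0,6,0],"roll":0},{"offset":[0,6,0],"roll":0},{"offset":[0,6,0],"roll":0},{"offset":[0,6,0],"roll":0}])

```text
t: 5.1
tool_pos: [0.8336, 0.4066, 0.3222]
orientation: [1.592, 2.551, 0.291]
force: [0.3, 0.7, 0.4]
opening: 0.093
```

```bash
python3 st.py
```

```text
t 5.1 q [ 0.3926  1.0495  0.0237  0.0143  1.8414 -0.0569] op 0.09299910281992525 F [0.2727 0.6542 0.3867]
pos [0.8336 0.4066 0.3222] r,az 0.9274922443577946 26.00292812786158
x [-0.4394  0.8983 -0.0002] y [0.8751 0.4282 0.2254] z [ 0.2026  0.0988 -0.9743]
y head 26.06968442251367 tilt 13.025782404745174 tilt head 26.008828743280265
```

>>> step_arm(deltas=[{"offset":[0,6,0],"roll":0},{"offset":[0,6,0],"roll":0},{"offset":[0,6,0],"roll":0},{"offset":[0,6,0],"roll":0},{"offset":[0,6,0],"roll":0},{"offset":[0,6,0],"roll":0}])

```text
t: 5.85
tool_pos: [0.9302, 0.4542, 0.3372]
orientation: [1.494, 2.394, 0.597]
force: [-1.3, 0.5, 0.2]
opening: 0.0931
```

```bash
python3 st.py
```

```text
t 5.85 q [ 0.3938  1.0753  0.0237  0.0283  1.5541 -0.0547] op 0.09310272767854634 F [-1.327   0.4616  0.183 ]
pos [0.9302 0.4542 0.3372] r,az 1.035179372414043 26.02303923179272
x [-0.4394  0.8983 -0.0005] y [0.7928 0.388  0.47  ] z [ 0.4224  0.2061 -0.8827]
y head 26.076537884795506 tilt 28.03402271366137 tilt head 26.01299173573055
```

>>> step_arm(deltas=[{"offset":[0,6,0],"roll":0},{"offset":[0,6,0],"roll":0},{"offset":[0,5.5,0],"roll":0}])

```text
t: 6.22
tool_pos: [0.9641, 0.4708, 0.3764]
orientation: [1.44, 2.308, 0.735]
force: [0.7, -0.2, 0.1]
opening: 0.0931
```

```bash
cat > tgt.py <<'E'
from fit import *
# tool z in bin plane; hold point at in-plane height hh above disc centre, back off by d
def tcp(hh): 
    q=r.x; u=np.array([-s35*np.cos(q[2]),-s35*np.sin(q[2]),c35])
    return W(q,[.002,.114,.076])+u*(hh-.0188)
for h in (.038,.10,.20): print(h,tcp(h).round(4).tolist())
E
python3 st.py; python3 tgt.py
```

```text
t 6.225 q [ 0.3935  1.0606  0.0236  0.0353  1.4416 -0.0549] op 0.09309303744512874 F [ 0.6719 -0.2324  0.0948]
pos [0.9641 0.4708 0.3764] r,az 1.0729440658244784 26.02912280628869
x [-0.4393  0.8983 -0.0006] y [0.7327 0.3587 0.5784] z [ 0.5198  0.2536 -0.8158]
y head 26.081606641900795 tilt 35.33484456046696 tilt head 26.011782505046387
0.038 [0.5131, 0.394, 0.0917]
0.1 [0.4812, 0.3784, 0.1425]
0.2 [0.4296, 0.3532, 0.2244]
```

```bash
python3 st.py "[0.4296, 0.3532, 0.2244]"  "[0.4193, 0.3482, 0.2408]"
```

```text
t 6.225 q [ 0.3935  1.0606  0.0236  0.0353  1.4416 -0.0549] op 0.09309303744512874 F [ 0.6719 -0.2324  0.0948]
pos [0.9641 0.4708 0.3764] r,az 1.0729440658244784 26.02912280628869
x [-0.4393  0.8983 -0.0006] y [0.7327 0.3587 0.5784] z [ 0.5198  0.2536 -0.8158]
y head 26.081606641900795 tilt 35.33484456046696 tilt head 26.011782505046387
to [0.4296 0.3532 0.2244] tool cm [ 12.9213 -52.1749 -18.3664]
to [0.4193 0.3482 0.2408] tool cm [ 12.9236 -52.1604 -20.3665]
```

>>> step_arm(deltas=[{"offset":[1.1,-4,-4.1],"roll":0},{"offset":[1.1,-4,-4.1],"roll":0},{"offset":[1.1,-4,-4.1],"roll":0},{"offset":[1.1,-4,-4.1],"roll":0},{"offset":[1.1,-4,-4.1],"roll":0}], fingers=7, grip_force=8)

```text
t: 6.85
tool_pos: [0.7479, 0.4145, 0.4264]
orientation: [1.441, 2.308, 0.736]
force: [0.3, 0.2, 0.9]
opening: 0.0697
```

```bash
python3 st.py  "[0.4193, 0.3482, 0.2408]"
```

```text
t 6.85 q [ 0.4432  0.1899  1.1405  0.0068  1.1938 -0.0119] op 0.06972506319427586 F [0.2969 0.1863 0.9409]
pos [0.7479 0.4145 0.4264] r,az 0.8550569557310405 28.99913459461898
x [-0.4391  0.8984 -0.0003] y [0.7325 0.3582 0.5789] z [ 0.5202  0.254  -0.8154]
y head 26.057415326097566 tilt 35.37579863621828 tilt head 26.022961233078696
to [0.4193 0.3482 0.2408] tool cm [  8.4726 -37.1846  -3.648 ]
```

>>> step_arm(deltas=[{"offset":[1.4,-4.2,-3.7],"roll":0},{"offset":[1.2,-5.5,0],"roll":0},{"offset":[1.2,-5.5,0],"roll":0},{"offset":[1.2,-5.5,0],"roll":0},{"offset":[1.2,-5.5,0],"roll":0},{"offset":[1.2,-5.5,0],"roll":0},{"offset":[1.1,-5.5,0],"roll":0}])

```text
t: 7.72
tool_pos: [0.4194, 0.3484, 0.2402]
orientation: [1.441, 2.308, 0.736]
force: [-0.6, -0.5, 1.0]
opening: 0.0703
```

```bash
python3 st.py  "[0.4193, 0.3482, 0.2408]"
```

```text
t 7.725 q [ 0.7043 -0.6895  2.2151 -0.1687  1.0196  0.2942] op 0.0702643910591938 F [-0.6392 -0.5134  0.9852]
pos [0.4194 0.3484 0.2402] r,az 0.545246960295104 39.72182981171396
x [-0.4389  0.8985  0.0002] y [0.7327 0.3577 0.579 ] z [ 0.5202  0.2543 -0.8153]
y head 26.025122345414452 tilt 35.38005216670087 tilt head 26.05171322825589
to [0.4193 0.3482 0.2408] tool cm [-0.0186  0.0182 -0.0567]
```

>>> step_arm(deltas=[{"offset":[0,0,4.2],"roll":0},{"offset":[0,0,4.2],"roll":0},{"offset":[0,0,3],"roll":0},{"offset":[0,0,1.4],"roll":0},{"offset":[0,0,0],"roll":0}])

```text
t: 8.35
tool_pos: [0.4866, 0.3807, 0.135]
orientation: [1.442, 2.31, 0.732]
force: [0.7, -0.7, -0.6]
opening: 0.0698
```

```bash
python3 st.py; python3 - <<'E'
from h import *
p=cams.read_camera('wrist'); q=cams.read_camera('top')
cv2.imwrite('pics/w1.png',np.hstack([p['pixels'][...,::-1][:,:560],cv2.resize(q['pixels'][110:220,140:200,::-1],(218,400))]))
for t in ['pack_pink']: print([(r['xy'],r['score']) for r in cams.pinpoint(p,t)])
print(proj(p,np.array([.523,.399,.076])), proj(p,np.array([.4995,.3875,.1153])))
E
```

```text
t 8.35 q [ 0.6562 -0.3495  2.1827 -0.1787  0.7119  0.3012] op 0.06980791311572442 F [ 0.6792 -0.7019 -0.588 ]
pos [0.4866 0.3807 0.135 ] r,az 0.6178816100454184 38.03806461427377
x [-0.4388  0.8986 -0.0007] y [0.7342 0.359  0.5763] z [ 0.5181  0.2524 -0.8172]
y head 26.057691462870334 tilt 35.190666154466534 tilt head 25.973826746464155
[([320.8, 207.5], 0.96), ([67.2, 156.9], 0.59)]
[316.86388045 207.70681601] [318.66545186 226.29153957]
```

View pics/w1.png

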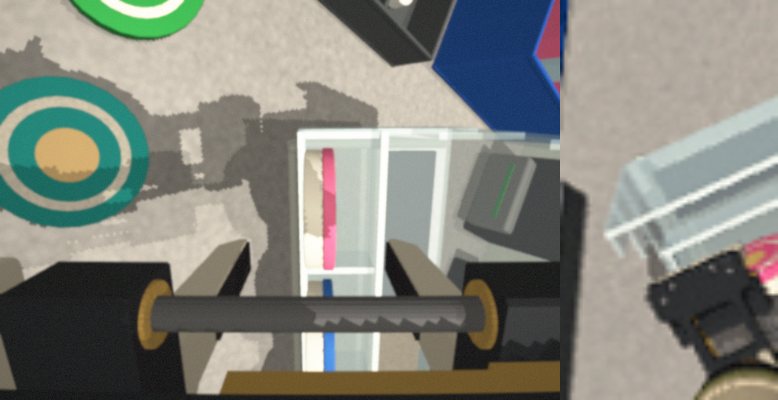

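The wrist view shows the pink rim centred between the fingers, at column 319 with the fingers at about 240 and 395. Its measured centre agrees with the prediction, so I'm descending.

>>> step_arm(deltas=[{"offset":[0,0,1.6],"roll":0},{"offset":[0,0,1.6],"roll":0},{"offset":[0,0,1.6],"roll":0},{"offset":[0,0,0],"roll":0}])

```text
t: 9.0
tool_pos: [0.5117, 0.3932, 0.0969]
orientation: [1.441, 2.309, 0.734]
force: [-1.0, -0.1, -0.4]
opening: 0.07
```

>>> step_arm(deltas=[{"offset":[0,0,0],"roll":0},{"offset":[0,0,0],"roll":0},{"offset":[0,0,0],"roll":0},{"offset":[0,0,0],"roll":0},{"offset":[0,0,0],"roll":0}], fingers=3.2, grip_force=5)

```text
t: 9.62
tool_pos: [0.5119, 0.3933, 0.0971]
orientation: [1.441, 2.309, 0.734]
force: [0.1, 0.3, 0.1]
opening: 0.0327
```

>>> step_arm(deltas=[{"offset":[0,0,0],"roll":0},{"offset":[0,0,0],"roll":0},{"offset":[0,0,0],"roll":0},{"offset":[0,0,0],"roll":0}], fingers=1.8, grip_force=8)

```text
t: 10.12
tool_pos: [0.5119, 0.3933, 0.097]
orientation: [1.441, 2.309, 0.734]
force: [0.2, -0.7, -0.3]
opening: 0.0182
```

```bash
python3 st.py "[.511,.393,.095]"
```

```text
t 10.125 q [ 0.6431 -0.2075  2.1448 -0.192   0.6053  0.3128] op 0.01822094723193722 F [ 0.1689 -0.7369 -0.281 ]
pos [0.5119 0.3933 0.097 ] r,az 0.6455702624802585 37.53730322918245
x [-0.4391  0.8984 -0.0004] y [0.7332 0.3586 0.5778] z [ 0.5193  0.2535 -0.8162]
y head 26.061777813315786 tilt 35.2978828761109 tilt head 26.016513423474283
to [0.511 0.393 0.095] tool cm [ 0.0102 -0.1965  0.1109]
```

The opening came down to 18 mm, less than the pack's 22 mm thickness. I'll look.

```bash
python3 - <<'E'
from h import *
p=cams.read_camera('wrist'); q=cams.read_camera('top'); s=cams.read_camera('scene')
cv2.imwrite('pics/w2.png',np.hstack([p['pixels'][...,::-1][:,120:560],np.vstack([cv2.resize(q['pixels'][140:210,150:270,::-1],(343,200)),cv2.resize(s['pixels'][120:220,340:440,::-1],(343,200))])]))
E
```

```text
(no output)
```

View pics/w2.png

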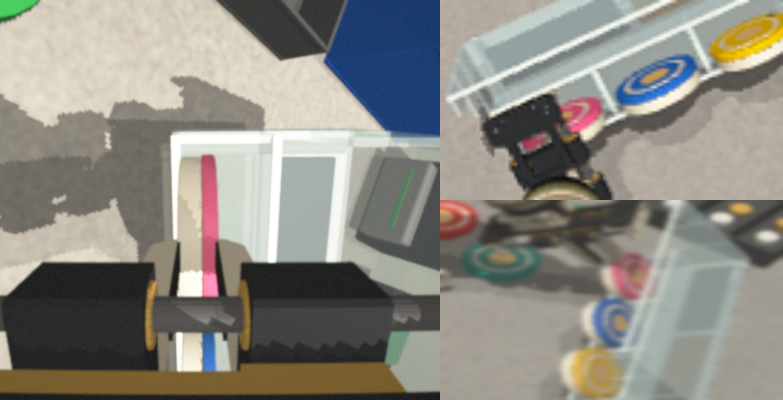

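>>> step_arm(deltas=[{"offset":[0,0,0],"roll":0},{"offset":[0,0,0],"roll":0},{"offset":[0,0,0],"roll":0}], fingers=1.5, grip_force=5)

```text
t: 10.65
tool_pos: [0.5119, 0.3933, 0.097]
orientation: [1.441, 2.309, 0.734]
force: [-0.3, -0.7, 0.1]
opening: 0.0145
```

```bash
python3 st.py
```

```text
t 10.65 q [ 0.6431 -0.2075  2.1448 -0.192   0.6054  0.3128] op 0.01452235193885533 F [-0.3357 -0.7421  0.0739]
pos [0.5119 0.3933 0.097 ] r,az 0.6455553341178146 37.536258168865736
x [-0.439   0.8985 -0.0003] y [0.7332 0.3585 0.5778] z [ 0.5193  0.2534 -0.8162]
y head 26.056629567401284 tilt 35.29696154586941 tilt head 26.014567605058815
```

```bash
python3 - <<'E'
from fit import *
np.set_printoptions(precision=4,suppress=True)
s=robot.read_state(); M=R.from_rotvec(s['orientation']).as_matrix(); t=np.array(s['tool_pos'])
p=cams.read_camera('wrist')
o,d=ray(p,(320,200)); print('cam in tool',M.T@(o-t),'dir',M.T@d)
print('tcp',proj(p,t),'hold',proj(p,t-M[:,2]*.0188))
q=r.x
n=np.array([c35*np.cos(q[2]),c35*np.sin(q[2]),s35]);u=np.array([-s35*np.cos(q[2]),-s35*np.sin(q[2]),c35]);v=np.array([-np.sin(q[2]),np.cos(q[2]),0])
C=W(q,[.002,.114,.076])
im=p['pixels'][...,::-1].copy()
for off,col in [(.011,(255,0,0)),(-.011,(0,160,0))]:
    pts=[proj(p,C+n*off+.048*(np.cos(a)*v+np.sin(a)*u)) for a in np.linspace(0,2*np.pi,60)]
    cv2.polylines(im,[np.int32(np.round(pts))],True,col,1)
for sgn in (-1,1):
  for xx in (-.0075,.0075):
    for z in (0,-.0376):
        cv2.circle(im,tuple(np.int32(proj(p,t+M@np.array([xx,sgn*s['opening']/2,z])))),2,(0,255,255),-1)
cv2.imwrite('pics/w3.png',cv2.resize(im[120:400,220:480],(650,700))[:600])
print(M.T@(C-t))
E
```

```text
cam in tool [ 0.0691 -0.0003 -0.1883] dir [-0.2334  0.0073  0.9726]
tcp [317.9186 240.0052] hold [317.953  252.3028]
[ 0.0001 -0.002   0.0243]
```

View pics/w3.png

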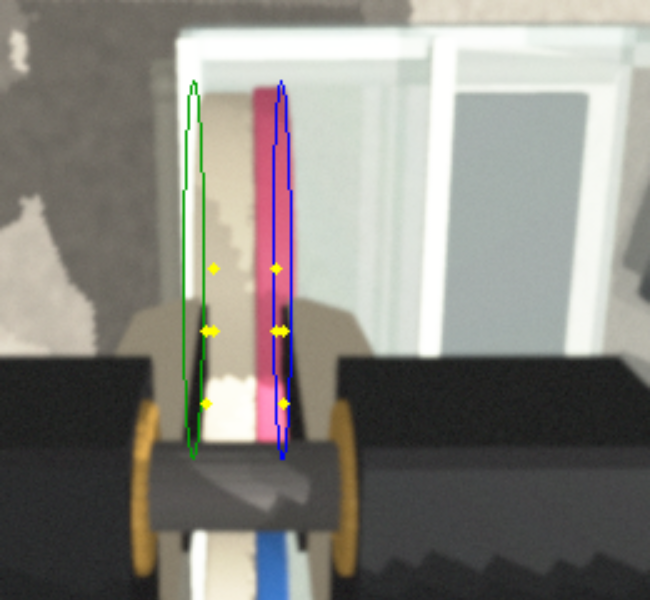

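```bash
python3 - <<'E'
from fit import *
for a,b in [((191.8,183),(396.3,157.7)),((225.1,167.5),(390.6,180.9)),((258.3,152.7),(384.8,206.3))]:
    X,e=tri([(T,a),(S,b)]); print('lid',X,e)
def fr(q): return np.concatenate([proj(p,W(q,[X[0],X[1],X[2]+(q[3] if X[2]<.2 else 0)]))-xy for p,xy,X in obs])
r3=least_squares(fr,[.58,.29,.43,0]); print(r3.x); print(fr(r3.x).reshape(-1,2))
p=cams.read_camera('wrist'); print(p['fx'],p['k1'],robot.hold_point_z)
# wrist: intersect rays of pack edges w/ horizontal-section: width 22mm => depth
E
```

```text
lid [0.5293 0.4042 0.0784] [[-0.2, -0.2], [-0.2, 0.1]]
lid [0.5799 0.3011 0.0807] [[0.1, 0.0], [0.1, -0.0]]
lid [0.6309 0.1991 0.0777] [[0.1, 0.0], [0.1, -0.0]]
[ 0.5716  0.2962  0.4552 -0.0032]
[[ 0.0084 -0.8763]
 [ 0.183  -0.3415]
 [ 0.1307 -0.3053]
 [ 0.1326  0.3729]
 [ 0.3375  0.4462]
 [ 0.2076 -0.0375]
 [ 0.0879  1.0538]
 [-0.4282  1.0264]]
343.1166839903036 -0.03113457077783537 0.0188
```

```bash
cat > prof.py <<'E'
from h import *
p=cams.read_camera('wrist'); im=p['pixels']
np.save('/tmp/last.npy',im)
for r in (175,200,225,245,265,285):
    print(r,' '.join('%02x%02x%02x'%tuple(im[r,c]) for c in range(290,346,2)))
E
python3 prof.py
```

```text
175 949387 f8f9f3 fffffe fefefd e3e0d0 cbc0a8 cec3aa cfc2a8 cdc1a8 cdc1a8 cec6ab cfc3aa cdc2ab cfc5ab ccc2a8 c3ae9a b5636e cb5b74 ca5a73 ca5974 cc5d79 cc5b74 cc5d77 cf9a9f cfd3c9 d4dacf d1d7cf d1d8d0
200 88867a e0e1d4 fefffe fcfcf8 c5bca7 c7bda4 c6bda4 cdc3a9 d5cbb0 ddd3b8 dfd4ba ddd5b9 ded3b9 dfd5b9 ded6b8 d6c7ae c47e80 d9617c d9607c da617d db647f d9607d db627f da7086 d1c4bf cfd8cd cfdbd0 d0d8cf
225 898779 adada0 fdfdfa f8f8f0 cabfa7 ccc1a9 cec3aa ccc3aa cfc4ac cfc3ab d1c7ae cec4ab d3c8b0 e4dcc1 e6e0c7 d6c8ae bd787e e16b87 e6708c e66d8b e6718d e6708d e76f8d e3718a d2aaac d0d7cd cdd6ca cbd5c9
245 908773 938a76 908775 908974 8b816f 4c473f 5c554b bab299 cbc0a7 ccc2ab cbc0a8 cdc3ab cfc3ab cec2aa ccc0aa c1b49e b17577 c25971 c1576f c75d77 c25b74 7e404c 312b26 7b7464 918773 938976 948b76 918773
265 8e8874 918a75 908572 7a7262 2d2929 1a1a19 4a493e b1a891 c4b9a2 c7bba5 c4b8a2 c3b8a1 c5b8a2 c5bca3 c6b9a1 bcaf9a af7d7a bc566e bf556e c05770 bb566c 6d3540 201b1c 1f1f1d 5f594f 928a75 8f8774 8e8873
285 8f8875 8b8170 534e42 201e1e 1d1819 4f4c42 ede4ce fdfbef fefcf2 fefcf2 fefcf2 fefcf3 fffef8 fffefa fffffb fffef8 efbcb5 fd89b1 ff95c0 ff96c3 ff97c4 fe8bb6 a5485e 1e181d 1e1d1c 3f3b34 827969 908874
```

>>> step_arm(deltas=[{"offset":[0,0,0],"roll":0},{"offset":[0,0,0],"roll":0},{"offset":[0,0,0],"roll":0},{"offset":[0,0,0],"roll":0}], fingers=5)

```text
t: 11.3
tool_pos: [0.5119, 0.3933, 0.0971]
orientation: [1.441, 2.309, 0.734]
force: [0.4, 0.5, -0.4]
opening: 0.0483
```

```bash
python3 prof.py;python3 st.py
```

```text
175 929286 f7f8f1 fefffe fefefd e1dfcd cabea7 cdc1a9 cabfa7 cbbfa7 cbc0a8 c9bda5 cabfa6 cbc0a9 c8bda6 c9c1a6 c0ab98 b2636e c45872 c65872 c3546e c75b73 c95d75 c85c73 c79497 cacfc6 ced4c8 d0d5cb cad1c7
200 838173 ddded0 fefefd fbfbf6 c2baa4 c0b69e c5bba1 c8bea6 cfc6ab d8cdb3 dcd0b7 dcd0b5 dcd1b8 dcd1b7 dcd1b6 d6c6ad bf787d d15d75 d8627e d65d77 d7607b d65e7b da637f d76e84 cdc3bc cbd5cb ccd5cd ccd5ca
225 848376 a7a89a fcfcf9 f6f6ee c8c0a9 c7bfa7 cabfa8 cac0a8 ccc1a9 cbc1aa c9bfa6 cabfa7 cfc3ab e1d9bd e4ddc3 d1c3ab ba787b de6983 e36b8b e36d8a e36e8b e4718c e26d88 e1728c cba3a4 cad1c6 c8d4c5 c8d2c6
245 878478 8e8d81 f4f6ee f9faf3 c6bda6 c6bca5 c5bba3 c5bba3 c8bea6 c7bba5 c9bda7 c7bda6 c7bda5 c9bfa6 c7bea5 beb29b ae7575 bd576e c25a72 c25972 c15870 c35c73 c15870 be5b70 bb9698 cdd1c7 cdd5ca cbd1c7
265 878578 868678 e2e4d9 fbfbf6 cdc7b3 c1b69f beb59d bfb7a0 c1b6a0 bfb59d bfb59f bfb59e bfb6a0 c0b49e c0b59d b9ae99 ae7c7c bb556b ba526a bb556c b95168 bc536b bd556f b85a6e ba9f9f c6cec3 c9d4c8 c6d3c7
285 868578 868275 c2c3b6 fdfdfa f7f6eb fbf7e8 fdfaed fdfaee fdfbef fdfbef fdfbf0 fdfcf1 fefef7 fffef9 fffefa fefdf6 ecb6af fd87ad fe93be fe92bc ff94c0 ff94bf ff97c4 fe9dc1 dcc0c0 becac3 becac4 becbc3
t 11.35 q [ 0.6431 -0.2076  2.1448 -0.192   0.6054  0.3128] op 0.04897642109663163 F [ 0.6537 -0.1582  0.1635]
pos [0.5119 0.3933 0.0971] r,az 0.6455666780558387 37.53825153703209
x [-0.4391  0.8985 -0.0003] y [0.7332 0.3585 0.5779] z [ 0.5193  0.2535 -0.8161]
y head 26.05602385903454 tilt 35.299649455614905 tilt head 26.018478445231477
```

The fingers pass in front of the pack without touching it, and the pack did not move. They seem to end too high to reach it, so I'll go 1.7 cm deeper and close again gently.

>>> step_arm(deltas=[{"offset":[0,0,0.6],"roll":0},{"offset":[0,0,0.6],"roll":0},{"offset":[0,0,0.5],"roll":0},{"offset":[0,0,0],"roll":0}])

```text
t: 11.85
tool_pos: [0.5205, 0.3974, 0.0823]
orientation: [1.442, 2.309, 0.733]
force: [0.2, 0.1, -0.3]
opening: 0.0499
```

>>> step_arm(deltas=[{"offset":[0,0,0],"roll":0},{"offset":[0,0,0],"roll":0},{"offset":[0,0,0],"roll":0},{"offset":[0,0,0],"roll":0},{"offset":[0,0,0],"roll":0}], fingers=1.7, grip_force=4)

```text
t: 12.48
tool_pos: [0.5207, 0.3977, 0.0834]
orientation: [1.441, 2.308, 0.735]
force: [-1.2, 0.5, 2.8]
opening: 0.0219
```

```bash
python3 prof.py;python3 st.py
```

```text
175 fdfefb fffffe fffffe f8f8f1 c7bda6 c7bca5 c7bca5 c7bba3 c9bda6 c8bfa4 cbc1a9 c8bea5 cbc0a6 c9bfa6 c1b8a0 bdb09a ad6d70 bf536d c55771 c65a72 c2576e c65971 c65b73 b95a70 c0a5a5 d5dad2 d4d9d0 d1dace
200 f1f2e9 fffffe fdfefb e2dcc5 ebe4cd d3c7ac c3b7a2 c4b9a1 c5bba2 c4b9a1 c5bba3 c5bba2 c5baa3 c6bba5 d5cab1 daccb3 b98883 ca5972 d35d78 c35572 be566d c0546e cd5c76 d95f7c d76f84 d0c4bf d1dbd0 d2dad1
225 d1d1c3 fefefd fcfcf8 ccc3ac ccc1aa c9c0a5 cdc1aa ccc2aa cbc0a9 cac0a8 cbc1a7 cbc1a9 c9bfa6 ccc1a8 c9bfa7 c4b7a0 b18c82 c35e74 c95e78 c85d75 c95d76 c85d76 c65b75 c96078 c35e75 bf9a9a ced5c9 d2dbce
245 928773 736b5c 747063 c0b69e cec4ac ccc0a9 cec3ac d1c5af d1c7af d0c4ac d1c5ac d1c6ae d0c5ae d2c8b1 d1c7ae cbbfa8 b19287 bc5970 cc5f78 cb5f78 cd637c cd6178 ca5d74 cc5f77 c55a73 964558 5d544b 8c8271
265 302a29 201f1e 5b544b b7ad99 c7bda4 c7bea6 c7bda4 c8bda5 cabfa6 c8bca5 cac0a8 c9bca5 ccc1aa cabfa6 cabfa7 c8bda6 b09287 bb596f c35871 c45a71 c45b72 c25b73 c75c75 c55b73 c35c75 964557 302523 272521
285 1a161d 2d2c28 acad9e d4ceb8 c1b89f c2b99f c2b79f c3b9a1 c2b79e c3b9a1 c3b8a0 c4bba1 c3b9a1 c5baa3 c4bba2 bfb49d ad8f83 b6556a bd556e bf5771 bd556d bf556e be556c c1566d bc5c70 966770 312c2c 1d1b1e
t 12.525 q [ 0.6389 -0.156   2.1284 -0.1979  0.57    0.3181] op 0.0220547652205399 F [-1.5262 -1.1177  1.7215]
pos [0.5207 0.3977 0.0833] r,az 0.6552340472616374 37.37052317251481
x [-0.4391  0.8984 -0.0003] y [0.7331 0.3585 0.578 ] z [ 0.5194  0.2536 -0.8161]
y head 26.058949984913493 tilt 35.307143494323135 tilt head 26.024348259068923
```

Now it grips at 22 mm. I'll firm up to 8 N and lift slowly along the pack's plane.

>>> step_arm(deltas=[{"offset":[0,0,0],"roll":0},{"offset":[0,0,0],"roll":0},{"offset":[0,0,-0.5],"roll":0},{"offset":[0,0,-1],"roll":0},{"offset":[0,0,-1],"roll":0},{"offset":[0,0,0],"roll":0}], grip_force=8)

```text
t: 13.28
tool_pos: [0.5076, 0.3914, 0.1047]
orientation: [1.441, 2.308, 0.736]
force: [0.2, 0.3, -1.4]
opening: 0.0217
```

```bash
python3 st.py; python3 - <<'E'
from h import *
p=cams.read_camera('wrist'); a=np.load('/tmp/last.npy')
cv2.imwrite('pics/w4.png',np.hstack([a[100:400,200:500,::-1],p['pixels'][100:400,200:500,::-1]]))
E
```

```text
t 13.275 q [ 0.6455 -0.2343  2.1524 -0.1892  0.6235  0.3105] op 0.021697061877914092 F [ 0.247   0.3011 -1.4405]
pos [0.5076 0.3914 0.1047] r,az 0.6410134961919105 37.63550228530641
x [-0.4391  0.8984  0.    ] y [0.7327 0.3581 0.5787] z [ 0.52    0.2541 -0.8155]
y head 26.04714792733884 tilt 35.36215302080254 tilt head 26.047170954176405
```

View pics/w4.png

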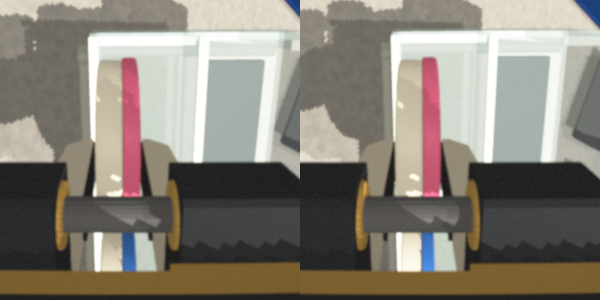

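The pack moved with the gripper while the bin receded, and the force reads its weight. I'll lift clear and move in front of the bin to azimuth 26°.

>>> step_arm(deltas=[{"offset":[0,0,-2],"roll":0},{"offset":[0,0,-2.5],"roll":0},{"offset":[0,0,-3],"roll":0},{"offset":[0,0,-3],"roll":0},{"offset":[0,0,-3],"roll":0},{"offset":[0,0,-2.5],"roll":0},{"offset":[-2.5,0,0],"roll":0},{"offset":[-3,0,0],"roll":0},{"offset":[-3,0,0],"roll":0},{"offset":[-3,0,0],"roll":0},{"offset":[-1.4,0,0],"roll":0}])

```text
t: 14.7
tool_pos: [0.4817, 0.2332, 0.2336]
orientation: [1.443, 2.308, 0.733]
force: [-0.1, 0.6, -1.7]
opening: 0.022
```

```bash
python3 st.py
```

```text
t 14.7 q [ 0.2809 -0.7678  2.2698  0.1147  1.0341 -0.2   ] op 0.02202559787931206 F [-0.0765  0.59   -1.7431]
pos [0.4817 0.2332 0.2336] r,az 0.5351660246102297 25.837590142682494
x [-0.4376  0.8992 -0.0005] y [0.7342 0.3575 0.5772] z [ 0.5192  0.2522 -0.8166]
y head 25.966186884143163 tilt 35.254509962906226 tilt head 25.9107715647727
```

>>> step_arm(deltas=[{"offset":[1.5,-2.4,-1.7],"roll":0},{"offset":[1.5,-2.4,-1.7],"roll":0},{"offset":[0,-2.4,-1.7],"roll":0},{"offset":[0,-2.4,-1.7],"roll":0}])

```text
t: 15.2
tool_pos: [0.4162, 0.2466, 0.237]
orientation: [1.465, 2.341, 0.664]
force: [0.7, 0.6, -1.5]
opening: 0.0218
```

```bash
python3 st.py
```

```text
t 15.2 q [ 0.4234 -0.8917  2.3042  0.0072  1.1711 -0.0297] op 0.02177138948029898 F [ 0.6612  0.578  -1.51  ]
pos [0.4162 0.2466 0.237 ] r,az 0.48376044744298863 30.652028755343366
x [-0.4347  0.9005 -0.0086] y [0.762  0.3729 0.5295] z [ 0.48    0.2236 -0.8483]
y head 26.078797068052452 tilt 31.97521794623341 tilt head 24.97750082070704
```

>>> step_arm(deltas=[{"offset":[0,-3.4,-2.1],"roll":0},{"offset":[0,-3.5,-2],"roll":0},{"offset":[0,-3.5,-1.8],"roll":0},{"offset":[0,-3.6,-1.7],"roll":0}])

```text
t: 15.7
tool_pos: [0.3603, 0.2515, 0.2406]
orientation: [1.509, 2.384, 0.523]
force: [-0.7, 0.4, -0.8]
opening: 0.0219
```

```bash
python3 st.py
```

```text
t 15.7 q [ 0.5784 -0.8916  2.2619 -0.0971  1.3264  0.1384] op 0.021873372905804447 F [-0.6991  0.4441 -0.7705]
pos [0.3603 0.2515 0.2406] r,az 0.43936774436783654 34.913250595462515
x [-0.4204  0.9067 -0.0349] y [0.8089 0.3919 0.4383] z [ 0.411   0.156  -0.8982]
y head 25.850364010625167 tilt 26.081172315528747 tilt head 20.79006404483891
```

>>> step_arm(deltas=[{"offset":[-2,-3.6,-1.7],"roll":0},{"offset":[-2,-3.7,-1.5],"roll":0},{"offset":[-2,-3.7,-1.4],"roll":0},{"offset":[-2,-3.8,-1.2],"roll":0}])

```text
t: 16.2
tool_pos: [0.3448, 0.1918, 0.2525]
orientation: [1.554, 2.431, 0.356]
force: [0.5, -0.5, -1.1]
opening: 0.0216
```

```bash
python3 st.py
```

```text
t 16.2 q [ 0.4497 -0.8917  2.2078 -0.0712  1.4937  0.0102] op 0.021594991914423163 F [ 0.4772 -0.4622 -1.0554]
pos [0.3448 0.1918 0.2525] r,az 0.3945272206566837 29.080646691331417
x [-0.4087  0.9103 -0.0656] y [0.8534 0.4067 0.3262] z [ 0.3236  0.0774 -0.943 ]
y head 25.48011403202275 tilt 19.432346160162282 tilt head 13.44911296774994
```

>>> step_arm(deltas=[{"offset":[-3.2,-0.3,0.2],"roll":0},{"offset":[-3.2,-0.3,0.2],"roll":0},{"offset":[0.4,-3.7,-1.3],"roll":0},{"offset":[0.4,-3.7,-1.2],"roll":0},{"offset":[0.4,-3.7,-1],"roll":0},{"offset":[0.4,-3.7,-0.8],"roll":0}])

```text
t: 16.95
tool_pos: [0.3222, 0.1325, 0.2691]
orientation: [1.602, 2.491, 0.212]
force: [0.5, -0.7, -1.4]
opening: 0.0219
```

```bash
python3 st.py
```

```text
t 16.95 q [ 0.2853 -0.8917  2.1543 -0.0369  1.6577 -0.15  ] op 0.02190081543203124 F [ 0.5473 -0.6999 -1.3776]
pos [0.3222 0.1325 0.2691] r,az 0.348394761912778 22.362096862165828
x [-0.4075  0.9107 -0.0675] y [0.8861 0.4122 0.2118] z [ 0.2207  0.0264 -0.975 ]
y head 24.94742891513112 tilt 12.842210253331213 tilt head 6.832189933805793
```

>>> step_arm(deltas=[{"offset":[-2.5,-1,0],"roll":0},{"offset":[-2.5,-1,0],"roll":0},{"offset":[0,-5.3,-1],"roll":0},{"offset":[0,-5.3,-0.9],"roll":0},{"offset":[0,-5.3,-0.7],"roll":0},{"offset":[0,-5.3,-0.5],"roll":0}])

```text
t: 17.7
tool_pos: [0.2778, 0.0183, 0.3062]
orientation: [1.67, 2.595, 0.051]
force: [-0.4, -0.9, -1.3]
opening: 0.0218
```

```bash
python3 st.py
```

```text
t 17.7 q [-0.1281 -0.8917  2.0689  0.0065  1.9001 -0.5532] op 0.02183964788725493 F [-0.3946 -0.9479 -1.3093]
pos [0.2778 0.0183 0.3062] r,az 0.27841690971587535 3.774081160097495
x [-0.4136  0.91   -0.0287] y [0.9082 0.4146 0.0579] z [ 0.0646 -0.0021 -0.9979]
y head 24.53655162449242 tilt 3.7042028610641986 tilt head -1.8563891587633752
```

>>> step_arm(deltas=[{"offset":[1.5,-4.5,-0.3],"roll":0},{"offset":[1.5,-4.5,-0.3],"roll":0}])

```text
t: 17.95
tool_pos: [0.2453, 0.0127, 0.3279]
orientation: [1.7, 2.638, -0.009]
force: [-0.6, -0.4, -1.1]
opening: 0.0218
```

```bash
python3 st.py "[.4667,-.1615,.25]"; python3 - <<'E'
from h import *
import pickle
p=cams.read_camera('wrist'); q=cams.read_camera('top')
pickle.dump({'wrist':p,'top':q},open('Q.pkl','wb'))
cv2.imwrite('pics/w5.png',np.hstack([p['pixels'][80:400,180:480,::-1],cv2.resize(q['pixels'][170:330,280:420,::-1],(280,320))]))
E
```

```text
t 17.95 q [-0.1478 -0.8917  2.0264 -0.007   2.0061 -0.5765] op 0.02183613917058195 F [-0.5777 -0.3672 -1.1059]
pos [0.2453 0.0127 0.3279] r,az 0.24561145137200716 2.9619114455858675
x [-0.413   0.9107 -0.0058] y [ 0.9107  0.413  -0.0027] z [-0.0001 -0.0064 -1.    ]
y head 24.39470924038999 tilt 0.36659565862444804 tilt head -90.93736158885824
to [ 0.4667 -0.1615  0.25  ] tool cm [-24.9637  12.9917   7.9007]
```

View pics/w5.png

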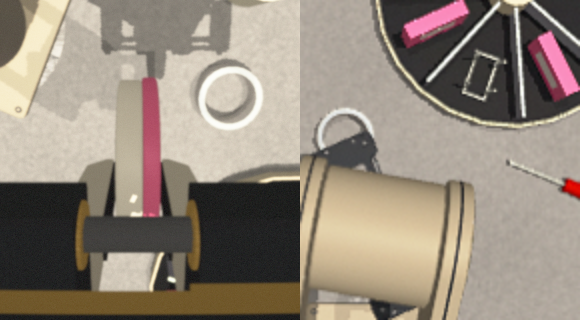

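The pack is now upright in the gripper, with tool tilt 0.4°. Next I'll move over the slot and roll to line up with it.

>>> step_arm(deltas=[{"offset":[-3,1.5,0],"roll":0},{"offset":[-4,2.1,0.5],"roll":0},{"offset":[-4,2.1,1],"roll":0},{"offset":[-4,2.1,1],"roll":0},{"offset":[-4,2.1,1.5],"roll":0},{"offset":[-4,2.1,1.5],"roll":0},{"offset":[-2,1,1],"roll":0},{"offset":[0,0,0],"roll":-0.163},{"offset":[0,0,0],"roll":-0.163},{"offset":[0,0,0],"roll":-0.163},{"offset":[0,0,0],"roll":-0.163},{"offset":[0,0,0],"roll":-0.163}])

```text
t: 19.55
tool_pos: [0.4679, -0.161, 0.2626]
orientation: [0.506, 3.099, -0.009]
force: [-0.4, 0.1, -1.2]
opening: 0.0221
```

```bash
python3 st.py "[.4667,-.1615,.25]"; python3 - <<'E'
from h import *
s=robot.read_state(); M=R.from_rotvec(s['orientation']).as_matrix(); t=np.array(s['tool_pos'])
p=cams.read_camera('wrist')
def top(c,zc,off): return min(proj(p,t+M@np.array([c+.048*np.cos(a),off,zc+.048*np.sin(a)]))[1] for a in np.linspace(0,6.28,100))
for c in (-.004,0,.004):
  for zc in (.008,.014): print(c,zc,top(c,zc,.005))
im=p['pixels']
for r in range(148,172,2): print(r,[tuple(int(v) for v in im[r,c]) for c in (308,316,330)])
cv2.imwrite('pics/w6.png',im[40:400,120:560,::-1])
E
```

```text
t 19.55 q [-0.4308 -0.178   1.6717 -0.0053  1.6446 -1.6784] op 0.022062312144211716 F [-0.3988  0.1342 -1.1716]
pos [ 0.4679 -0.161   0.2626] r,az 0.4948829982532151 -18.98981581691366
x [-0.9481  0.318  -0.0027] y [ 0.318   0.9481 -0.0056] z [ 0.0008 -0.0061 -1.    ]
y head 71.45917419401219 tilt 0.3550027730685408 tilt head -82.76798944733906
to [ 0.4667 -0.1615  0.25  ] tool cm [ 0.1071 -0.0768  1.263 ]
-0.004 0.008 162.20984934059817
-0.004 0.014 160.95649034300527
0 0.008 155.39879055807398
0 0.014 154.33102786206686
0.004 0.008 148.47965562606313
0.004 0.014 147.58933471932494
148 [(152, 147, 135), (144, 143, 128), (238, 237, 223)]
150 [(122, 119, 109), (127, 124, 112), (232, 229, 214)]
152 [(49, 47, 45), (52, 53, 48), (147, 144, 130)]
154 [(40, 39, 39), (35, 35, 34), (133, 130, 117)]
156 [(35, 39, 36), (41, 42, 38), (137, 106, 104)]
158 [(76, 69, 63), (74, 70, 63), (174, 84, 104)]
160 [(169, 162, 141), (165, 157, 138), (183, 81, 106)]
162 [(203, 192, 169), (189, 178, 156), (188, 84, 110)]
164 [(213, 201, 174), (190, 181, 156), (186, 81, 106)]
166 [(210, 200, 175), (194, 183, 160), (190, 85, 110)]
168 [(197, 186, 162), (196, 185, 162), (192, 87, 113)]
170 [(199, 188, 164), (197, 185, 162), (196, 86, 115)]
```

View pics/w6.png

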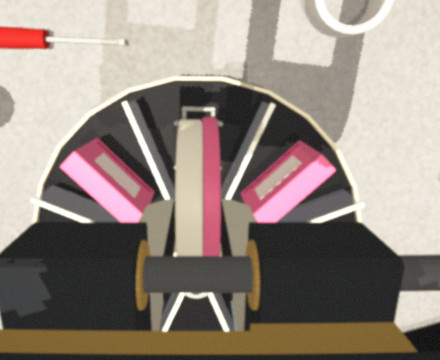

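>>> step_arm(deltas=[{"offset":[0.2,-0.1,2],"roll":0},{"offset":[0,0,3.5],"roll":0},{"offset":[0,0,3.5],"roll":0},{"offset":[0,0,2],"roll":0},{"offset":[0,0,0],"roll":0}])

```text
t: 20.23
tool_pos: [0.4642, -0.1613, 0.151]
orientation: [-0.517, -3.097, 0.008]
force: [-0.3, 0.1, -0.7]
opening: 0.022
```

```bash
python3 st.py "[.4667,-.1615,.09]"; python3 - <<'E'
from fit import *
p=cams.read_camera('wrist'); im=p['pixels'][...,::-1].copy()
for x in (-.024,.024):
  for y in (-.021,.021):
    a=proj(p,V(r2.x,sl(x,y,.06))); cv2.circle(im,tuple(np.int32(a)),2,(0,255,255),-1); print(x,y,a)
for x in (-.0345,.0345):
    a,b=[proj(p,V(r2.x,sl(x,y,.01))) for y in (-.0175,.0175)]; cv2.line(im,tuple(np.int32(a)),tuple(np.int32(b)),(0,255,0),1)
cv2.imwrite('pics/w7.png',cv2.resize(im[60:300,200:440],(600,600)))
E
```

```text
t 20.225 q [-0.4345 -0.1402  1.8406 -0.0054  1.4418 -1.6736] op 0.022041008014694545 F [-0.2749  0.1329 -0.7174]
pos [ 0.4642 -0.1613  0.151 ] r,az 0.49140376207911224 -19.167006819859132
x [-0.9457  0.325   0.0012] y [ 0.325   0.9457 -0.0053] z [-0.0029 -0.0046 -1.    ]
y head 71.03348229309151 tilt 0.30962364969895 tilt head -122.13407023162046
to [ 0.4667 -0.1615  0.09  ] tool cm [-0.2527  0.0993  6.0993]
-0.024 -0.021 [290.6753 184.2349]
-0.024 0.021 [347.5701 184.1835]
0.024 -0.021 [292.012 245.304]
0.024 0.021 [346.3186 245.3085]
```

View pics/w7.png

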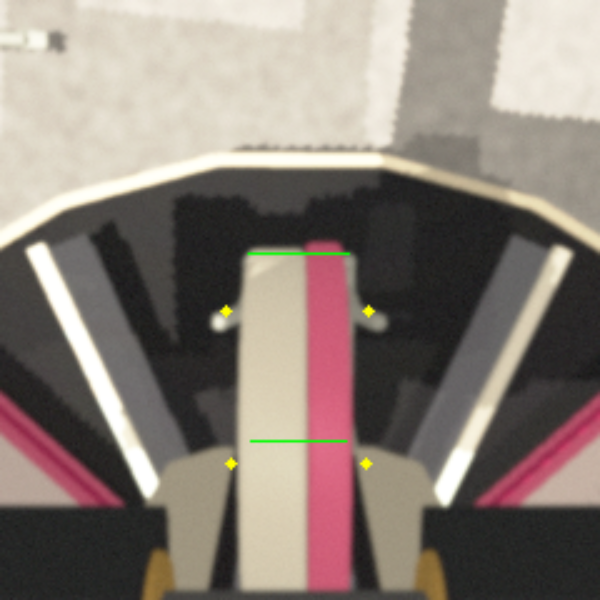

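The real tine tips, at (219,322) and (378,322) in the crop, straddle the pack evenly. The real slot lies 2–3 mm nearer the hub than my fit, so I'll correct for that and lower slowly.

>>> step_arm(deltas=[{"offset":[-0.25,0.1,0],"roll":0},{"offset":[0,0,1],"roll":0},{"offset":[0,0,1.2],"roll":0},{"offset":[0,0,1.2],"roll":0},{"offset":[0,0,1],"roll":0},{"offset":[0,0,0.6],"roll":0},{"offset":[0,0,0.4],"roll":0},{"offset":[0,0,0],"roll":0}])

```text
t: 21.28
tool_pos: [0.468, -0.1622, 0.0991]
orientation: [0.514, 3.098, -0.01]
force: [0.3, -0.2, -0.4]
opening: 0.022
```

```bash
python3 st.py "[.4667,-.1615,.09]"
```

```text
t 21.275 q [-0.4327 -0.0891  1.8909 -0.0057  1.337  -1.6731] op 0.022032692187097278 F [ 0.3097 -0.1565 -0.4253]
pos [ 0.468  -0.1622  0.0991] r,az 0.4953241408486049 -19.1167374332883
x [-0.9463  0.3232 -0.0023] y [ 0.3232  0.9463 -0.0058] z [ 0.0003 -0.0062 -1.    ]
y head 71.14555015456973 tilt 0.35685771707875885 tilt head -87.45544782641849
to [ 0.4667 -0.1615  0.09  ] tool cm [0.149  0.0307 0.9128]
```

>>> step_arm(deltas=[{"offset":[0.1,0,0.2],"roll":0},{"offset":[0,0,0.25],"roll":0},{"offset":[0,0,0.15],"roll":0},{"offset":[0,0,0],"roll":0}])

```text
t: 21.78
tool_pos: [0.467, -0.1619, 0.0931]
orientation: [0.514, 3.098, -0.009]
force: [0.7, -0.0, -1.8]
opening: 0.0216
```

>>> step_arm(deltas=[{"offset":[0,0,0.15],"roll":0},{"offset":[0,0,0.1],"roll":0},{"offset":[0,0,0],"roll":0}])

```text
t: 22.15
tool_pos: [0.467, -0.1619, 0.0907]
orientation: [0.514, 3.098, -0.01]
force: [0.3, -0.7, -0.8]
opening: 0.0221
```

>>> step_arm(deltas=[{"offset":[0,0,0.1],"roll":0},{"offset":[0,0,0.1],"roll":0},{"offset":[0,0,0],"roll":0}])

```text
t: 22.52
tool_pos: [0.467, -0.1619, 0.0887]
orientation: [0.514, 3.098, -0.009]
force: [0.5, 0.6, -1.5]
opening: 0.0218
```

>>> step_arm(deltas=[{"offset":[0,0,0.1],"roll":0},{"offset":[0,0,0.1],"roll":0},{"offset":[0,0,0],"roll":0}])

```text
t: 22.9
tool_pos: [0.4681, -0.1624, 0.088]
orientation: [0.514, 3.096, -0.01]
force: [-0.6, -0.2, 5.4]
opening: 0.022
```

The pack touches down at TCP z 0.088, where I expected, with a force of about 5 N. I'll relieve that slightly, release, and check.

>>> step_arm(deltas=[{"offset":[0,0,-0.05],"roll":0},{"offset":[0,0,0],"roll":0}], grip_force=3)

```text
t: 23.15
tool_pos: [0.4676, -0.1622, 0.0879]
orientation: [0.514, 3.096, -0.01]
force: [0.4, 0.6, 5.6]
opening: 0.0219
```

>>> step_arm(deltas=[{"offset":[0,0,0],"roll":0},{"offset":[0,0,0],"roll":0},{"offset":[0,0,0],"roll":0}], fingers=3.6)

```text
t: 23.52
tool_pos: [0.4668, -0.1619, 0.0869]
orientation: [0.514, 3.098, -0.009]
force: [-0.6, -0.2, -0.8]
opening: 0.0356
```

```bash
python3 st.py; python3 - <<'E'
from h import *
p=cams.read_camera('wrist'); np.save('/tmp/rel.npy',p['pixels'])
im=p['pixels']
for r in (160,190,215,245,265): print(r,' '.join('%02x%02x%02x'%tuple(im[r,c]) for c in range(290,346,3)))
E
```

```text
t 23.525 q [-0.4331 -0.0793  1.9052 -0.0057  1.3135 -1.6734] op 0.035643958038540556 F [-0.6384 -0.2406 -0.7503]
pos [ 0.4668 -0.1619  0.0869] r,az 0.4940504467481452 -19.125305507430227
x [-0.9464  0.3231 -0.0017] y [ 0.3231  0.9463 -0.0058] z [-0.0003 -0.006  -1.    ]
y head 71.1466001320346 tilt 0.3433985530207581 tilt head -92.61049291094255
160 212322 252426 242523 3b3831 736c60 787364 776e61 777163 787064 746e62 544845 ac5064 b7526a b6546a b5526a 9c495c 231b1f 201d21 232022
190 7e7c71 807f71 c0b7a0 d1c6ad d2c6ad d2c8ac d1c6ab d0c8ac d2c9af d1c6ad cabca4 c66678 ce5e77 ca5c74 ce5f79 ce5e79 ab5467 7e7d70 878478
215 5c5c54 eae6d7 d7cdb4 dbd0b6 dacfb5 d8ceb4 daceb4 d8ccb3 d6cab1 d9cfb4 cec0a8 c76978 d5647f d55f7c d25e7b d3607a cb6278 9a9185 939183
245 50504a dcd7c1 dbd0b7 dfd7bc ded5ba e0d9bc dfd8bd e1d9bf dfd9bd ded4bb d1c5ae cc6c7d de6c88 df6f88 dc6a86 dc6a84 d0637e 9e9287 8c8a7d
265 858377 8f8c7d d3c7af d9cfb4 dbd2b7 dcd2b7 dad1b5 ddd3b7 dbd2b7 dbd2b7 d1c4ac c96479 d4607b d5607b d8637e d7647d cd637b 92867d 848275
```

>>> step_arm(deltas=[{"offset":[0,0,-0.5],"roll":0},{"offset":[0,0,-1.5],"roll":0},{"offset":[0,0,-3],"roll":0},{"offset":[0,0,-4],"roll":0},{"offset":[0,0,-4],"roll":0},{"offset":[4,0,-2],"roll":0},{"offset":[5,0,0],"roll":0},{"offset":[5,0,0],"roll":0},{"offset":[3,0,0],"roll":0}])

```text
t: 24.7
tool_pos: [0.3049, -0.1056, 0.2381]
orientation: [0.514, 3.096, -0.011]
force: [0.7, -0.4, 1.0]
opening: 0.0361
```

```bash
python3 st.py|head -2; python3 - <<'E'
from fit import *
q=cams.read_camera('top'); s=cams.read_camera('scene'); w=cams.read_camera('wrist')
n=np.array([-np.sin(r2.x[2]),np.cos(r2.x[2]),0]); C=V(r2.x,sl(0,0,.048)); e=np.array([np.cos(r2.x[2]),np.sin(r2.x[2]),0])
ims=[]
for p,(x0,y0,x1,y1) in [(q,(330,160,400,240)),(s,(245,210,325,290))]:
    im=cv2.resize(p['pixels'][...,::-1],None,fx=5,fy=5,interpolation=cv2.INTER_CUBIC)
    for o in (-.011,.011):
        pts=[proj(p,C+n*o+.048*(np.cos(a)*e+np.sin(a)*np.array([0,0,1])))*5+2 for a in np.linspace(0,6.28,60)]
        cv2.polylines(im,[np.int32(pts)],True,(0,255,0),1)
    ims.append(im[y0*5:y1*5,x0*5:x1*5])
cv2.imwrite('pics/fin.png',np.hstack(ims))
for nme,p in [('top',q),('scene',s),('wrist',w)]:
    print(nme,[(np.round(d['xy']).tolist(),round(d['score'],2)) for d in cams.pinpoint(p,'pack_pink')],proj(p,C))
E
```

```text
t 24.7 q [-0.4861 -0.7036  2.0943 -0.0055  1.7453 -1.7288] op 0.036133998961228306 F [ 0.7078 -0.382   0.9651]
pos [ 0.3049 -0.1056  0.2381] r,az 0.3226782015377645 -19.110037554205515
top [([164.0, 242.0], 0.96), ([202.0, 238.0], 0.81), ([186.0, 278.0], 0.78), ([373.0, 206.0], 0.72), ([400.0, 204.0], 0.66), ([362.0, 210.0], 0.32)] [372.1103 206.1193]
scene [([357.0, 148.0], 0.8), ([286.0, 244.0], 0.69), ([337.0, 131.0], 0.57), ([376.0, 132.0], 0.54)] [284.2096 245.4217]
wrist [([319.0, 327.0], 0.58)] [318.0073 329.5195]
```

```bash
python3 - <<'E'
from fit import *
s=cams.read_camera('scene'); q=cams.read_camera('top'); w=cams.read_camera('wrist')
near=lambda p,xy:min((np.array(d['xy']) for d in cams.pinpoint(p,'pack_pink')),key=lambda a:np.linalg.norm(a-xy))
C=V(r2.x,sl(0,0,.048)); o=[(p,near(p,proj(p,C))) for p in (s,q,w)]
X,e=tri(o); c,sn=np.cos(r2.x[2]),np.sin(r2.x[2]); d=X-V(r2.x,sl(0,0,0)); print('pack in slot',[c*d[0]+sn*d[1],-sn*d[0]+c*d[1],d[2]],e)
# wrist: pink rim/lid mask, and base; predicted outline of standing model
n=np.array([-sn,c,0]);ev=np.array([c,sn,0]);k=np.array([0,0,1])
for nm,p in [('wrist',w),('top',q)]:
    pts=np.int32([proj(p,C+n*oo+.048*(np.cos(a)*ev+np.sin(a)*k)) for oo in (-.011,.011) for a in np.linspace(0,6.28,60)])
    h=cv2.convexHull(pts); x,y,ww,hh=cv2.boundingRect(h); print(nm,'model box',x,y,ww,hh)
    hs=cv2.cvtColor(p['pixels'],cv2.COLOR_RGB2HSV); m=np.zeros(hs.shape[:2],np.uint8)
    sub=(slice(max(y-10,0),y+hh+10),slice(x-4,x+ww+4))
    pk=((hs[...,0]>=160)&(hs[...,1]>100)); m[sub]=pk[sub]
    ys,xs=np.nonzero(m); 
    if len(xs): print('pink px box',xs.min(),ys.min(),xs.max(),ys.max(),len(xs), 'line',cv2.fitLine(np.float32(np.c_[xs,ys]),cv2.DIST_L2,0,.01,.01).ravel())
    ep=np.array([proj(p,C+n*.008+ev*t) for t in (-.04,.04)])+0; v=ep[1]-ep[0]; print('pred dir',v/np.linalg.norm(v))
for nm,t in [('blue',(225,167.5)),('yel',(258,152.7))]: print(nm,[np.round(d['xy'],0).tolist() for d in cams.pinpoint(q,'pack_'+('blue' if nm=='blue' else 'yellow'))])
E
```

```text
pack in slot [np.float64(-0.0011305172399428138), np.float64(-0.001897460573227204), np.float64(0.05248864344957871)] [[1.1, 0.3], [0.2, 1.8], [-0.4, 2.4]]
wrist model box 306 287 23 89
pink px box 320 290 329 370 276 line [  0.0186   0.9998 324.8659 343.9276]
pred dir [-0.0069  1.    ]
top model box 363 190 18 32
pink px box 359 180 376 208 73 line [  0.2751   0.9614 371.2603 197.9863]
pred dir [ 0.3229 -0.9464]
blue [[227.0, 171.0], [368.0, 129.0]]
yel [[257.0, 154.0], [209.0, 149.0], [365.0, 210.0]]
```

```bash
python3 -c "
from plant import robot
print(robot.close_job(), robot.read_state()['t'])"
```

```text
the job is handed in; nothing more can be done
the job is handed in; nothing more can be done
```

The pink-lidded pack now stands on edge between the tines of the empty holder. I handed the job in about 25 s into the 40 s allowed; handing in gives no verdict.

**How it was done:** The moves can't tilt the tool directly. I pushed past the arm's outer reach limit to lean the hand 35° along the pack's plane, gripped the pack at 8 N and lifted it out. I then pushed against the inner limit to bring the hand upright again (0.4° off). The pack was lowered slowly in line with the slot and touched down at about 5 N before I released it.

**Last checks:**
- **Position:** three cameras put the pack at about x −1, y −2 and z 52 mm in the slot's frame, with pixel errors up to 2.4. The z limit is 54 mm and I expected 48, so height is the least certain figure. The touchdown height fits a pack standing fully on the floor.
- **Upright and in line:** in the wrist view the pack's outline matches an upright model, and its direction is within about 1.5° of the slot.
- **Other stock:** the network still places the blue and yellow packs in their bays, within its scatter of a few pixels. I did not re-measure the cartons or the other loose things.

**What failed or disagreed:**
- The first close missed: the fingers passed over the pack without moving it, and going about 16 mm deeper fixed it.
- While bringing the hand upright, joint 2 read −0.8917 against a stated limit of −0.89. No fault was reported.
- In the last top view, the colour check of the pack's direction was spoiled, probably by a nearby pink carton.
- I could not view the final overlay picture because the limit of 12 was used up, so the closing check is numeric only.

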